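Point out the reagent and the sample

ROBOT

A 7-joint arm with a two-finger parallel gripper is mounted at the origin on a cart in front of the work surface, level with it; the furniture and walls round the work are solid. World frame = base frame: x ahead of the robot, y to its left, z up, the work surface at z = 0. Lengths are in mm, angles in degrees, forces in N, time in s.
With the tool pointing down it reaches from about 425 to 875 mm from the base axis. Payload 9.9 kg.
Tool frame: the origin (TCP) lies between the finger pads, 19 mm behind the fingertips; this is the grasp point; z points along the fingers, y is the line along which they close (so a half turn about z gives the same grasp; the last joint's range is limited). The gripper opens to 85 mm and grips with 20 to 120 N. Pads are 22 mm wide; open, the fingers measure 114 mm over their backs; the gripper's body (76 mm by 85 mm) begins 54 mm behind the grasp point. The pads swing forward as they close: fully open they stand 13 mm farther back than shut.
Start: joints at [-79.229, 32.985, 1.427, 82.34, -0.859, 64.687, -3.237], TCP at [181.207, 650.226, 249.989] pointing down, gripper open.
Joint ranges: [-157.87, 157.87], [-19.46, 123.44], [-87.15, 90], [11.01, 140.99], [-62.26, 242.26], [9.8, 113.94], [-161.44, 161.44]. Speed limits (degrees/s): [127.2, 127.2, 172.46, 172.46, 180, 180, 180].

INTERFACE

Orientations are given as [roll, pitch, yaw] about the fixed x, y, z axes, in that order (R = Rz(yaw) Ry(pitch) Rx(roll)).
In Python, from cell import ctrl gives the robot as it stands. The module is installed in compiled form; this text tells all that it offers.
- The arm moves only by the shell command python3 -m handwheel 'ROWS'. ROWS is JSON, a list of rows, each a list of 3 entries, a list of its own where there are three numbers: the shift along the tool's x, y, z in mm, then the turn about the tool's z in degrees, then the opening, from 0 (shut) to 1 (fully open). A call has 1 to 12 rows; each row shifts and turns the commanded pose from where the row before left it, along the tool's axes as they then stand; what a row does not reach is not made up. A row lasts 1/8 s, in which the tool goes at most 62.5 mm and 10.7 degrees, less where a joint would pass 70% of its speed; a pose out of reach is approached as far as the arm can. A call with a gripper value outside its range is refused whole. The fingers move at their own pace and stop on an object; the grip force is fixed at half the most. Time passes only in rows, so rows that do not move let the fingers close. It gives the time, the measured TCP pose, the force, the opening and the grip force at its end, in the units of the state.
- ctrl.sense(): the state, without advancing time (a new reading comes with each control period).
- ctrl.grab_frame(name): name is "scene" or "side" or "wrist"; returns (picture, depth): 420x560x3 uint8, blue, green, red; 420x560 float32, mm along the optical axis (not along the pixel's ray), 0 where there is no reading.
- ctrl.get_calibration(name): a dict with "fx", "fy", "cx", "cy" (pixels), "position" and "attitude" of the camera in the world. Camera axes: x right, y down, z forward; pixel columns grow to the right and rows downward; lengths in mm; the calibration is good to about 2 mm. A picture is of the moment at which its call begins: read the wrist's pose just before it. get_calibration takes no time and is no camera call; for the wrist camera it gives the pose at the moment of the call.
- ctrl.job_done(): hands the job in; it is judged then, once.
The state is a dict: "time": time; "qpos": joint angles; "qvel": joint speeds; "joint_efforts": joint torques, N m; "eef_pos": TCP position; "tcp_rot": TCP orientation; "ft_force": force on the tool from outside, world axes, zero at the start; "ft_torque": the same for the moment, N m; "finger_gap": finger opening in mm; "grip_force": force on a finger pad.
Only numpy, scipy, OpenCV 4.12 (cv2) and the standard library are available. Lean on these libraries where they do the work, as an engineer would, in place of code of your own. Each camera call takes 0.05 s, during which the arm holds its last target. There are 200 camera calls.

TASK

Show the trainee which reagent goes onto which sample: of the two dropper bottles just behind the row of three petri dishes, point straight from above at the one with the red bulb, fingertips a few centimetres over its middle, and stay there about three seconds; then point in the same way at the middle of the dish with the pink medium for about three seconds, and finish while still pointing at it. Touch and move nothing, and do not bring the fingertips down close over the other dropper bottle or the other dishes.

Things in the scene. Friction and masses are not known exactly. Their poses are not given: they have to be found in the camera images.
- dropper_red: the dropper bottle with the red rubber bulb and amber glass, 35 mm across, 104 mm high to the tip of the bulb, 60 g, stands loose; origin at the centre of its underside, z up. One of two bottles alike but for the bulb, in either place behind the three dishes, 0.6 to 0.7 m ahead of the robot; the dropper bottles at the very back of the worktop belong to the room and play no part
- dropper_black: the other dropper bottle, with a black bulb: same size, stands loose; origin at the centre of its underside
- dish_pink: the one with the pink medium: petri dish, covered, 93 mm across, 16 mm high, light (about 20 g); origin at the centre of its underside, z up; stands loose on the worktop. It may stand in any of three places among the cream dishes
- dish_cream_a: with cream medium: petri dish, covered, 93 mm across, 16 mm high, light (about 20 g); origin at the centre of its underside, z up; stands loose on the worktop
- dish_cream_b: with cream medium: petri dish, covered, 93 mm across, 16 mm high, light (about 20 g); origin at the centre of its underside, z up; stands loose on the worktop
- beaker_orange: small glass beaker with orange filling, 54 mm across, 71 mm high, loose; origin at the centre of its underside
- crucible: white porcelain crucible, 41 mm across, 34 mm high, loose; origin at the centre of its underside
- stopper_black: black rubber stopper, 40 mm across, 24 mm high, loose; origin at the centre of its underside
- timer: white bench timer, 64x68x19 mm, loose, lying flat; origin at the centre of its underside
- slide_case: flat blue case, 74x94x24 mm, loose; origin at the centre of its underside
- forceps: steel forceps, 17x126x8 mm, loose, lying flat; origin at the centre of its underside

How it is judged (in metres and radians):
On the way, in this order (a step that is already met when the one before it is completed fails the run):
1. the fingertips dwell a few centimetres above the dropper bottle with the red bulb (horizontal distance between the grasp point and dropper_red below 0.022 m and height (world z) of the grasp point between 0.126 and 0.185 m), for 2 s.
2. then the fingertips dwell a few centimetres above the middle of the dish with the pink medium (horizontal distance between the grasp point and dish_pink below 0.03 m and height (world z) of the grasp point between 0.036 and 0.1 m), for 2 s.
At the end, for the whole second after the job is handed in: the TCP is still above the pink dish, within 30 mm of its centre and 36 to 100 mm above the worktop (fingertips at most 65 mm above the lid); both dropper bottles and all three dishes are within 8 mm of where they started, the bottles upright within 0.1 rad (all of step 2 and distance of each of dropper_red, dropper_black, dish_pink, dish_cream_a, dish_cream_b from where it was at the start of the episode below 0.008 m and angle between each of dropper_red, dropper_black's own z axis and vertical below 0.1 rad); the robot touches nothing.
It fails at once if the robot touches something (more than 0.5 N) (contact force between any of the fingers, the arm and anything else above 0.5 N).
It fails at once if something is moved by more than 10 mm (distance of any of dropper_red, dropper_black, dish_pink, dish_cream_a, dish_cream_b, beaker_orange, crucible, stopper_black, timer, slide_case, forceps from where it was at the start of the episode above 0.01 m).
It fails at once if the fingertips are run into a dropper bottle's bulb ((horizontal distance between the grasp point and dropper_red below 0.018 m and height (world z) of the grasp point below 0.121 m) or (horizontal distance between the grasp point and dropper_black below 0.018 m and height (world z) of the grasp point below 0.121 m)).
It fails at once if the wrong dropper bottle or dish is pointed at (TCP within 20 mm of its axis and lower than 170 mm over the bottle or 80 mm over the dish, above the worktop) ((horizontal distance between the grasp point and dropper_black below 0.02 m and height (world z) of the grasp point below 0.17 m) or (horizontal distance between the grasp point and dish_cream_a below 0.02 m and height (world z) of the grasp point below 0.08 m) or (horizontal distance between the grasp point and dish_cream_b below 0.02 m and height (world z) of the grasp point below 0.08 m)).
It also fails if it takes over 40 s, if anything falls off the work surface, if the arm or the gripper's body presses on something with over 40 N, if the wrist force passes 120 N, or if a joint passes its speed limit or range.

## Working session

There is one attempt and no reset: what is moved stays moved. The work goes in short steps, Python scripts to look and compute and a shell command to move; the robot and the scene stay as the last step left them, time stands still between calls to the robot, and variables do not carry over. Pictures are saved under pics/ and viewed, at most 10 in all, crops included, and the job is handed in when it is done.

```bash
mkdir -p pics
cat > h.py <<'E'
import numpy as np, cv2
from cell import ctrl
from scipy.spatial.transform import Rotation as R
def grab(n):
    c=ctrl.get_calibration(n); p,d=ctrl.grab_frame(n)
    return c,p,d
def cloud(c,d):
    v,u=np.indices(d.shape)
    P=np.dstack([(u-c['cx'])/c['fx']*d,(v-c['cy'])/c['fy']*d,d])
    A=np.array(c['attitude'],float)
    M=A if A.shape==(3,3) else R.from_euler('xyz',A,degrees=True).as_matrix()
    return P@M.T+np.array(c['position'])
E
python3 - <<'E'
from h import *
for n in('scene','side'):
    c,p,d=grab(n); print(c); cv2.imwrite(f'pics/{n}.png',p); np.savez(f'{n}.npz',p=p,d=d,W=cloud(c,d))
print(ctrl.sense())
E
```

```text
{'fx': 385.0835906045379, 'fy': 385.0835906045379, 'cx': 283.57650991357957, 'cy': 207.0414050030867, 'position': array([ -32.08281541, -625.2789406 ,  434.04582738]), 'attitude': array([-114.35933836,   -0.61243497,  -44.10053516])}
{'fx': 514.5464356265702, 'fy': 514.5464356265702, 'cx': 276.77951580794206, 'cy': 205.03690878641737, 'position': array([ -31.02478097, 1003.60724593,  495.04787583]), 'attitude': array([-110.80457876,    1.30604723, -150.45531628])}
{'time': 0.1, 'qpos': array([-79.22893437,  33.02791191,   1.42286681,  82.3806805 ,
        -0.86062172,  64.68767061,  -3.23730123]), 'qvel': array([ 0.03026124, -0.14056971,  0.00649568, -0.1824644 ,  0.04431187,
       -0.02780089, -0.07357623]), 'joint_efforts': array([ 7.17073213e-03, -7.67299247e+01,  2.25794949e+00, -2.86607498e+01,
        1.57913152e-02,  8.43806280e-03, -7.29773490e-06]), 'eef_pos': array([181.08463092, 649.8637384 , 249.23354611]), 'tcp_rot': array([-1.79914329e+02,  2.87924396e-03,  1.64429478e+02]), 'ft_force': array([-0.81685329,  0.52566315,  0.16876519]), 'ft_torque': array([ 0.02130469, -0.05017892, -0.00062494]), 'grip_force': 0.0, 'finger_gap': 85.43677449674823}
```

View pics/scene.png

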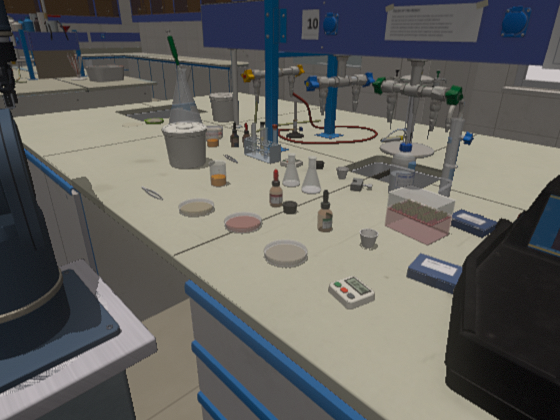

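View pics/side.png

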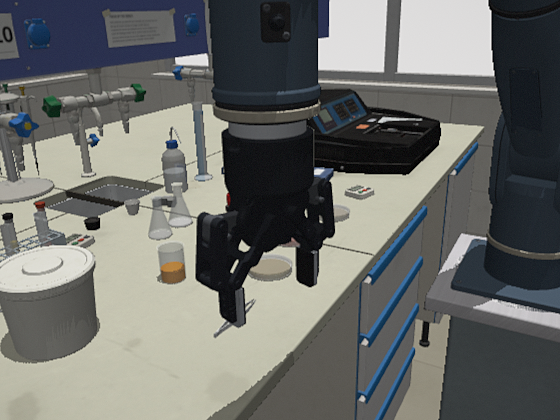

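The scene view shows the red-bulb bottle at about (275,188) and the black-bulb bottle at (325,212). The pink dish is at (243,222), with cream dishes at (197,207) and (286,253). In the side view the gripper hides the bottles.

Run:
```python
from h import *
z=np.load('scene.npz');W=z['W'];p=z['p'];d=z['d']
def rep(name,x0,x1,y0,y1,zmin,zmax):
    w=W[y0:y1,x0:x1].reshape(-1,3); k=(d[y0:y1,x0:x1].ravel()>0)&(w[:,2]>zmin)&(w[:,2]<zmax)
    w=w[k]; 
    c,r=cv2.minEnclosingCircle(w[:,:2].astype(np.float32)); print(name,len(w),'mean',w.mean(0).round(),'med',np.median(w,0).round(),'circ',np.round(c),round(r),'z98',np.percentile(w[:,2],98).round(1))
rep('red',264,288,168,207,10,130); rep('red bulb',268,282,168,186,80,130)
rep('black',316,336,190,230,10,130); rep('black bulb',318,333,190,206,80,130)
rep('pink',222,265,212,233,8,25)
rep('creamL',176,217,199,216,8,25)
rep('creamR',262,309,240,266,8,25)
rep('table',150,170,215,225,-50,50)
rep('beaker',208,228,160,187,10,90)
rep('timer',328,376,275,307,8,40)
rep('stopper',282,298,200,214,10,40)
# pixel ray checks
c,p2,d2=grab('wrist'); cv2.imwrite('pics/w0.png',p2); print(c, ctrl.sense()['eef_pos'])
```

```text
red 400 mean [642.  87.  44.] med [623.  76.  39.] circ [685. 103.] 116 z98 99.6
red bulb 39 mean [626.  80.  93.] med [625.  79.  93.] circ [627.  82.] 6 z98 104.4
black 414 mean [ 609. -107.   49.] med [ 607. -109.   47.] circ [694. -30.] 128 z98 101.1
black bulb 57 mean [ 611. -106.   93.] med [ 610. -106.   93.] circ [ 612. -105.] 7 z98 104.6
pink 607 mean [481.  42.  16.] med [481.  40.  17.] circ [486.  49.] 48 z98 18.4
creamL 480 mean [448. 195.  16.] med [447. 194.  16.] circ [451. 203.] 47 z98 18.1
creamR 917 mean [ 456. -132.   16.] med [ 456. -133.   17.] circ [ 461. -128.] 47 z98 18.7
table 199 mean [354. 217.   1.] med [353. 217.   1.] circ [353. 219.] 40 z98 2.6
beaker 386 mean [599. 310.  46.] med [597. 304.  49.] circ [606. 321.] 30 z98 71.8
timer 920 mean [ 447. -309.   17.] med [ 446. -310.   18.] circ [ 453. -305.] 42 z98 21.5
stopper 135 mean [621.  20.  22.] med [619.  19.  24.] circ [625.  24.] 20 z98 26.6
{'fx': 370.28439114223863, 'fy': 370.28439114223863, 'cx': 274.3094579089241, 'cy': 210.98441464053488, 'position': array([117.68148571, 666.80070163, 373.23850652]), 'attitude': array([1.64747666e+02, 3.27400893e-02, 7.43949604e+01])} [181.09058348 649.92749313 249.34323011]
```

View pics/w0.png

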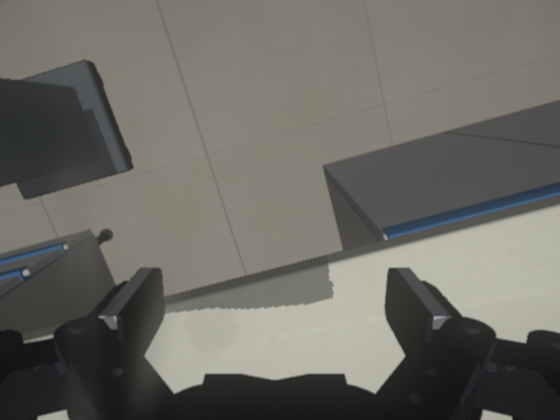

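The wrist camera sees only the floor and the table edge from here. From the depth, the red bulb is at about (628,83,104) and the pink dish centre at about (485,45,17). Next I check the path for tall objects before moving.

Run:
```python
from h import *
z=np.load('scene.npz');W=z['W'].reshape(-1,3);d=z['d'].ravel()
a=np.array([181,650.]);b=np.array([560,40.])
def near(a,b,zlo,rad):
    t=np.clip(((W[:,:2]-a)@(b-a))/((b-a)@(b-a)),0,1); r=np.linalg.norm(W[:,:2]-a-t[:,None]*(b-a),axis=1)
    k=(d>0)&(W[:,2]>zlo)&(r<rad)&(W[:,2]<900)&(W[:,0]>250)
    g=np.unique((W[k]//40*40).astype(int),axis=0); return g[:25].tolist()
print(near(a,b,110,170)); print(near(b,np.array([628,83.]),60,130)); print(near(np.array([628,83.]),np.array([484,44.]),40,110))
s=ctrl.sense(); M=R.from_euler('xyz',s['tcp_rot'],degrees=True)
print(M.inv().apply(np.array([560,40,260])-s['eef_pos']).round())
```

```text
[]
[[600, 40, 40], [600, 40, 80], [600, 80, 40], [600, 80, 80]]
[[600, 40, 40], [600, 40, 80], [600, 80, 40], [600, 80, 80]]
[-529. -486.  -10.]
```

The path is clear, so I move to the viewing spot with the fingers closing.

```bash
python3 -m handwheel '[[[-30,-27,-1],0,0],[[-30,-27,-1],0,0],[[-30,-27,-1],0,0],[[-30,-27,-1],0,0],[[-30,-27,-1],0,0],[[-30,-27,-1],0,0],[[-30,-27,-1],0,0],[[-30,-27,-1],0,0],[[-30,-27,-1],0,0],[[-30,-27,-1],0,0],[[-30,-27,0],0,0],[[-30,-27,0],0,0]]'
python3 -m handwheel '[[[-28,-27,0],0,0],[[-28,-27,0],0,0],[[-28,-27,0],0,0],[[-28,-27,0],0,0],[[-28,-27,0],0,0],[[-28,-27,0],0,0],[[0,0,0],0,0],[[0,0,0],0,0],[[0,0,0],0,0]]'
python3 - <<'E'
from h import *
c,p,d=grab('wrist'); cv2.imwrite('pics/w1.png',p); np.savez('w1.npz',p=p,d=d,W=cloud(c,d)); print(c)
c,p,d=grab('side'); cv2.imwrite('pics/s1.png',p); np.savez('s1.npz',p=p,d=d,W=cloud(c,d))
E
```

```text
time: 1.65
eef_pos: [441.5, 240.3, 260.0]
tcp_rot: [-180.0, -0.0, 164.4]
ft_force: [0.0, 0.6, 0.0]
finger_gap: 0.0
grip_force: 0.0
time: 2.78
eef_pos: [558.9, 41.6, 259.9]
tcp_rot: [180.0, -0.0, 164.5]
ft_force: [-0.1, -0.0, 0.5]
finger_gap: 0.3
grip_force: 0.0
{'fx': 370.28439114223863, 'fy': 370.28439114223863, 'cx': 274.3094579089241, 'cy': 210.98441464053488, 'position': array([495.4389032 ,  58.20005036, 383.98413064]), 'attitude': array([ 1.64783448e+02, -7.49653933e-02,  7.44973399e+01])}
```

View pics/w1.png

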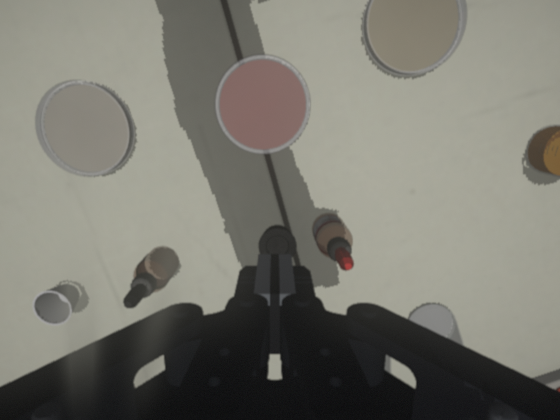

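The wrist view shows the pink dish at (263,104), the red bulb at (344,258) and the black bulb at (134,296). The fingers are shut.

Run:
```python
from h import *
z=np.load('w1.npz');W=z['W'];d=z['d']
def rep(name,x0,x1,y0,y1,zmin,zmax):
    w=W[y0:y1,x0:x1].reshape(-1,3); k=(d[y0:y1,x0:x1].ravel()>0)&(w[:,2]>zmin)&(w[:,2]<zmax)
    w=w[k]; c,r=cv2.minEnclosingCircle(w[:,:2].astype(np.float32)); print(name,len(w),'med',np.median(w,0).round(),'circ',np.round(c,1),round(r,1),'z98',np.percentile(w[:,2],98).round(1))
rep('red bulb',330,360,240,275,85,115); rep('red body',308,356,205,262,20,60)
rep('black bulb',118,150,280,312,85,115)
rep('pink',210,315,50,158,9,25)
# pure triangulation: red bulb, pink centre from scene + wrist colour centroids
def ray(n,u,v,c):
    M=R.from_euler('xyz',c['attitude'],degrees=True).as_matrix()
    r=M@[(u-c['cx'])/c['fx'],(v-c['cy'])/c['fy'],1]; return np.array(c['position']),r/np.linalg.norm(r)
def cent(p,x0,x1,y0,y1,hs):
    a=p[y0:y1,x0:x1].astype(int); m=(a[...,2]-a[...,1]>hs); v,u=np.nonzero(m); return u.mean()+x0,v.mean()+y0,m.sum()
cs=ctrl.get_calibration('scene');cw=ctrl.get_calibration('wrist'); ps=np.load('scene.npz')['p'];pw=z['p']
for nm,bs,bw,hs in(('bulb',(266,284,166,186),(330,360,240,275),70),('pink',(220,267,210,235),(205,320,45,160),25)):
    a=cent(ps,*bs,hs);b=cent(pw,*bw,hs)
    o1,r1=ray(0,*a[:2],cs);o2,r2=ray(0,*b[:2],cw)
    t=np.linalg.lstsq(np.c_[r1,-r2],o2-o1,rcond=None)[0]; A=o1+t[0]*r1;B=o2+t[1]*r2
    print(nm,np.round(a),np.round(b),((A+B)/2).round(1),'gap',np.linalg.norm(A-B).round(1))
s=ctrl.sense(); M=R.from_euler('xyz',s['tcp_rot'],degrees=True)
print(s['eef_pos'].round(1)); 
for T in((629,84,152),(484,44,152),(484,44,72)): print(T,M.inv().apply(np.array(T)-s['eef_pos']).round(1))
```

```text
red bulb 267 med [626.  83.  99.] circ [629.3  83.4] 6.6 z98 104.0
red body 829 med [618.  79.  47.] circ [628.4  82.2] 17.8 z98 55.3
black bulb 289 med [612. -99.  98.] circ [ 613.9 -101.9] 6.6 z98 104.1
pink 7543 med [486.  49.  16.] circ [487.6  48.9] 46.6 z98 17.3
bulb [276. 171.   6.] [348. 265.  33.] [631.3  84.2  99.4] gap 1.2
pink [243. 222. 306.] [ 253.  107. 2756.] [484.8  40.8  14.2] gap 5.5
[559.   41.4 260. ]
(629, 84, 152) [-56.1  59.7 108.1]
(484, 44, 152) [ 73.  -17.5 108.1]
(484, 44, 72) [ 73.  -17.6 188.1]
```

Both views agree: red bottle at (629,83), top at 104; pink dish at (487,49), lid at 16–17. I traverse high, descend to z≈154 over the red bulb, and dwell.

```bash
python3 -m handwheel '[[[-14,15,0],0,0],[[-14,15,0],0,0],[[-14,15,0],0,0],[[-14,14,0],0,0],[[0,0,16],0,0],[[0,0,20],0,0],[[0,0,20],0,0],[[0,0,20],0,0],[[0,0,18],0,0],[[0,0,12],0,0],[[0,0,0],0,0],[[0,0,0],0,0]]'
python3 -m handwheel '[[[0,0,0],0,0],[[0,0,0],0,0],[[0,0,0],0,0],[[0,0,0],0,0],[[0,0,0],0,0],[[0,0,0],0,0],[[0,0,0],0,0],[[0,0,0],0,0],[[0,0,0],0,0],[[0,0,0],0,0],[[0,0,0],0,0],[[0,0,0],0,0]]'
python3 - <<'E'
from h import *
c,p,d=grab('scene'); cv2.imwrite('pics/sc2.png',cv2.resize(p[60:280,140:400],None,fx=2.5,fy=2.5)); print(ctrl.sense()['eef_pos'])
E
```

```text
time: 4.38
eef_pos: [629.3, 82.1, 154.5]
tcp_rot: [180.0, 0.0, 164.4]
ft_force: [-0.3, -0.2, -0.0]
finger_gap: -0.1
grip_force: 0.0
time: 5.88
eef_pos: [629.1, 82.1, 154.0]
tcp_rot: [-180.0, 0.0, 164.4]
ft_force: [-0.1, -0.6, 1.0]
finger_gap: -0.0
grip_force: 0.0
[629.12827736  82.11786524 154.00836702]
```

View pics/sc2.png

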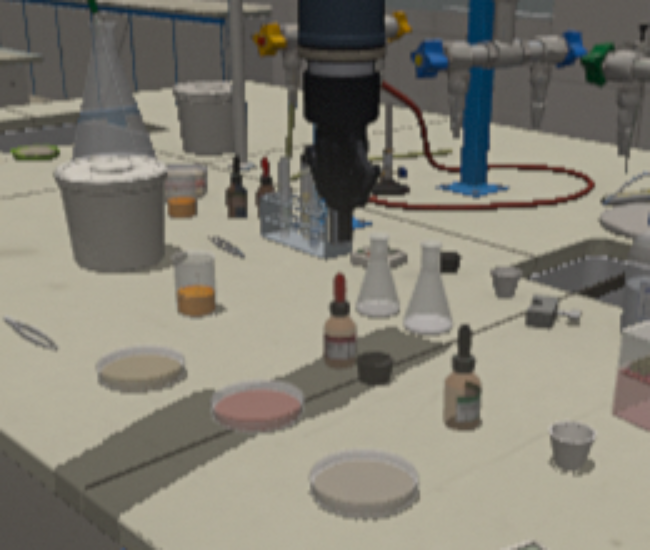

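The crop shows the shut fingertips at (340,240), straight over the red bulb's tip at (340,275), with clear space between. I hold longer, then move to the pink dish: sideways first, then down to z≈74.

```bash
python3 -m handwheel '[[[0,0,0],0,0],[[0,0,0],0,0],[[0,0,0],0,0],[[0,0,0],0,0],[[0,0,0],0,0],[[0,0,0],0,0],[[0,0,0],0,0],[[0,0,0],0,0],[[0,0,0],0,0],[[0,0,0],0,0],[[0,0,0],0,0],[[0,0,0],0,0]]'
python3 -m handwheel '[[[15,-8,0],0,0],[[23,-13,0],0,0],[[26,-14,0],0,0],[[26,-14,0],0,0],[[23,-13,0],0,0],[[15,-8,0],0,0],[[0,0,14],0,0],[[0,0,20],0,0],[[0,0,20],0,0],[[0,0,16],0,0],[[0,0,10],0,0],[[0,0,0],0,0]]'
python3 -m handwheel '[[[0,0,0],0,0],[[0,0,0],0,0],[[0,0,0],0,0],[[0,0,0],0,0],[[0,0,0],0,0],[[0,0,0],0,0],[[0,0,0],0,0],[[0,0,0],0,0],[[0,0,0],0,0],[[0,0,0],0,0],[[0,0,0],0,0],[[0,0,0],0,0]]'
python3 - <<'E'
from h import *
c,p,d=grab('scene'); cv2.imwrite('pics/sc3.png',cv2.resize(p[60:280,140:400],None,fx=2.5,fy=2.5)); print(ctrl.sense()['eef_pos'])
E
```

```text
time: 7.42
eef_pos: [629.1, 82.2, 154.0]
tcp_rot: [180.0, 0.0, 164.4]
ft_force: [0.0, -0.7, -0.2]
finger_gap: -0.1
grip_force: 0.0
time: 8.93
eef_pos: [487.0, 49.1, 73.1]
tcp_rot: [-180.0, -0.1, 164.4]
ft_force: [0.1, -0.8, 0.1]
finger_gap: 0.2
grip_force: 0.0
time: 10.42
eef_pos: [487.0, 49.1, 74.0]
tcp_rot: [180.0, 0.0, 164.4]
ft_force: [0.8, -0.3, -0.3]
finger_gap: -0.2
grip_force: 0.0
[487.04787727  49.02425373  74.00266719]
```

View pics/sc3.png

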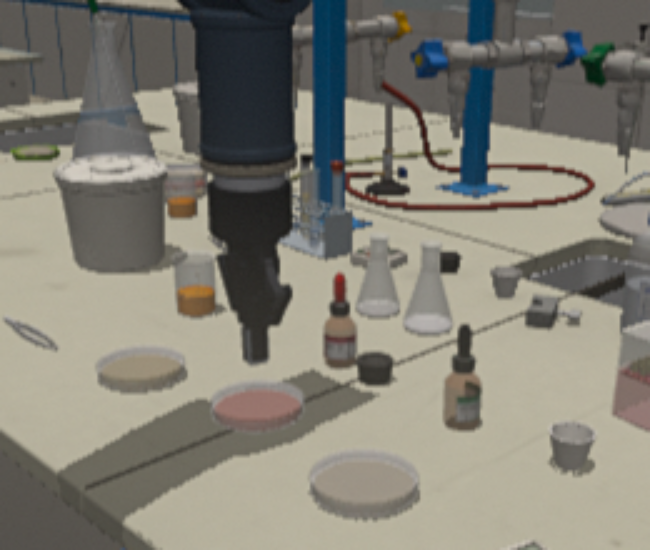

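The fingertips at (256,360) are over the middle of the pink dish (258,405), and nothing has moved. I hold 1.5 s more, then hand in.

```bash
python3 -m handwheel '[[[0,0,0],0,0],[[0,0,0],0,0],[[0,0,0],0,0],[[0,0,0],0,0],[[0,0,0],0,0],[[0,0,0],0,0],[[0,0,0],0,0],[[0,0,0],0,0],[[0,0,0],0,0],[[0,0,0],0,0],[[0,0,0],0,0],[[0,0,0],0,0]]'
python3 -c "
from cell import ctrl
print(ctrl.job_done())"
```

```text
time: 11.98
eef_pos: [487.0, 49.0, 74.0]
tcp_rot: [-180.0, -0.0, 164.4]
ft_force: [0.2, -0.6, -0.1]
finger_gap: -0.0
grip_force: 0.0
the job is handed in; nothing more can be done
None
```

The arm pointed at the red-bulb dropper and then the pink dish for about three seconds each, with no sign that anything was touched or moved, and I handed the job in at about 12 s still over the pink dish; no verdict was returned.

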